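Cap a gate post and trip the tacking rig

ROBOT

A 7-joint arm with a two-finger parallel gripper is mounted at the origin on the work surface. World frame = base frame: x ahead of the robot, y to its left, z up, the work surface at z = 0. Lengths are in m, angles in rad, forces in N, time in s.
With the tool pointing down it reaches from about 0.4 to 0.85 m from the base axis. Payload 10.4 kg.
Tool frame: the origin (TCP) lies at the very end of the fingers, on their centre line; the grasp point (between the pads) lies 19 mm behind it; z points along the fingers, y is the line along which they close (so a half turn about z gives the same grasp; the last joint's range is limited). The gripper opens to 87 mm and grips with 3 to 60 N. Pads are 19 mm wide; open, the fingers measure 117 mm over their backs; the gripper's body (75 mm by 190 mm) begins 51 mm behind the grasp point.
Start: joints at [1.231, 0.332, -0.065, 1.46, 0.022, 1.35, -0.088], TCP at [0.195, -0.594, 0.223] pointing down, gripper open.
Joint ranges: [-2.6, 2.6], [-0.5, 2.12], [-1.47, 1.34], [0.16, 2.42], [-1.27, 4.41], [0.06, 2.06], [-2.6, 2.6]. Speed limits (rad/s): [2.22, 2.22, 2.79, 2.79, 3.14, 3.14, 3.14].

INTERFACE

Orientations are given as a unit quaternion [x, y, z, w].
In Python, from bench import status, camera, order gives the robot as it stands.
- The arm moves only by the tool jog_arm, never from a script. Its argument "plan" is a list of rows, each a list of 7 numbers: the turn, a rotation vector about the tool's x, y, z in rad, then the shift along the tool's x, y, z in mm, then the opening, from -1 (shut) to 1 (fully open). A call has 1 to 12 rows; each row is the pose to reach, as a shift and turn from the pose commanded when the call began, along the tool's axes at that moment; what a row does not reach only later rows make up. A row lasts 1/10 s, in which the tool goes at most 50 mm and 8.59 degrees, less where a joint would pass 70% of its speed; a pose out of reach is approached as far as the arm can. A call with a gripper value outside its range is refused whole. The fingers move at their own pace and stop on an object; "squeeze" is the grip in N (left out, the last holds). Time passes only in rows, so rows that repeat a pose let the fingers close. It gives the time, the measured TCP pose, the force, the opening and the grip force at its end, in the units of the state.
- status.read_state(): the state, without advancing time (a new reading comes with each control period).
- camera(name): name is "scene" or "top" or "wrist"; returns a dict with "image" (480x640x3 uint8, red, green, blue), "z_map" (480x640 float32, m along the optical axis (not along the pixel's ray), 0 where there is no reading), "fx", "fy", "cx", "cy" (pixels), "world_from_camera" (4x4, takes a point from camera to world coordinates); the wrist camera has in their place "mount" (4x4, takes a point from camera to tool coordinates, whose origin is the TCP and whose axes are the flange's). Camera axes: x right, y down, z forward; pixel columns grow to the right and rows downward; lengths in m; the calibration is good to about 2 mm. A picture is of the moment at which its call begins: read the wrist's pose just before it.
- order.close_job(): hands the job in; it is judged then, once.
The state is a dict: "time": time; "joint_positions": joint angles; "joint_vel": joint speeds; "joint_torque": joint torques, N m; "ee_pos": TCP position; "eef_rot": TCP orientation; "ft_force": force on the tool from outside, world axes, zero at the start; "torque": the same for the moment, N m; "width": finger opening in m; "grip_force": force on a finger pad.
Only numpy, scipy, OpenCV 4.12 (cv2) and the standard library are available. Lean on these libraries where they do the work, as an engineer would, in place of code of your own. Each camera call takes 0.05 s, during which the arm holds its last target. There are 200 camera calls.

TASK

Move the bar offcut that was left lying across the rig's upright tube into the scrap tray, then set the one post cap that fits the tube onto it, seated and level, and let it go. Only then push the rig's trip lever down fully through its stroke, hold it down for about a second and let it spring back up. Leave everything else where it stands.

Things in the scene. Friction and masses are not known exactly. Their poses are not given: they have to be found in the camera images.
- rig: Fixed rig: grey base plate 130 (its x) by 360 mm (its y, -200 to +160), 12 mm thick. Origin on the table under the tube's axis. Carries the upright tube at (0, 0), a trip lever between guard cheeks at y = -150 mm, and at y = +120 mm a column (45 x 30, 130 mm high) with an electrode arm standing up to 215 mm, leaning away to y = 165 mm; the lever swings it down to just over the cap's edge.
- tube_mouth (a point): Centre of the top rim of the upright steel tube, 80 mm above the table; z up, x and y as the rig's. Tube outside diameter 80 mm, inside 72 mm. With the cap seated the disc rests on the rim and the cap's origin lies 10 mm below this point.
- lever (a joint): Sprung trip lever of the rig: 0 rad at rest (up), 0.34 rad pushed fully down onto its stop; springs back by itself. Needs about 5 N at first and 14 N at the bottom, at the pad.
- lever_pad (a point): Centre of the top face of the lever's pad (42 along the rig's x, 46 mm along y), 75 mm above the table at rest; at full stroke 32 mm lower and 5 mm towards the rig's +x. Hinge 95 mm further along +x, 5 mm below the face. Guard cheeks on both y sides, 66 mm apart inside, to 95 mm above the table; open above and in front.
- tray: Fixed steel scrap tray, open on top, 200 mm (x) by 140 mm (y) by 35 mm high, walls and floor 5 mm. Origin: centre of its underside.
- offcut: Loose box-section steel offcut, 110 mm (its x) by 20 by 20 mm, 0.15 kg, lying level across the tube's rim. Origin: centre of its underside.
- cap: The post cap that fits the tube: disc 90 mm in diameter, spigot 64 mm wide tapering to 52 mm at its foot, about 0.4 kg. Plain steel: tapered spigot below, 10 mm deep, a 6 mm disc, then an upright round stem, 26 mm in diameter and 40 mm tall, to pick it up by (top 56 mm above the origin). Origin: centre of the spigot's underside, z up. Stands upright on its spigot.
- cap_small: Another cap, too small: disc 60 mm in diameter. Plain steel: tapered spigot below, 10 mm deep, a 6 mm disc, then an upright round stem, 26 mm in diameter and 40 mm tall, to pick it up by (top 56 mm above the origin). Origin: centre of the spigot's underside, z up. Stands upright on its spigot.
- cap_large: Another cap, too large: disc 116 mm in diameter. Plain steel: tapered spigot below, 10 mm deep, a 6 mm disc, then an upright round stem, 26 mm in diameter and 40 mm tall, to pick it up by (top 56 mm above the origin). Origin: centre of the spigot's underside, z up. Stands upright on its spigot.
- tin: Plain metal can with a black cap, 64 mm in diameter, 180 mm high, standing. Origin: centre of its underside.
- mug: White mug, 76 mm in diameter, 85 mm high, handle at its +y reaching to about 70 mm. Origin: centre of its underside.
- teapot: Aluminium teapot, body 104 mm in diameter, 136 mm high, spout at its +x reaching 100 mm, handle at its -x reaching 75 mm. Origin: centre of its underside.
- hammer: Hammer lying flat, along its x.
- wrench: Wrench lying flat, along its x.
There are look-alikes about, which are no part of the job. Of the things shaped like the offcut, the steel one is meant.

How it is judged:
On the way, in this order (a step that is already met when the one before it is completed fails the run):
1. the fitting cap sits seated and level on the tube and is let go, the lever still up (horizontal distance between cap and tube_mouth below 0.007 m and z of cap in the frame of tube_mouth below -0.007 m and angle between cap's own z axis and vertical below 0.06 rad and contact force between the fingers and cap below 0.3 N and value of joint lever below 0.06 rad), for 0.3 s.
2. the trip lever is held fully down with the cap seated (horizontal distance between cap and tube_mouth below 0.007 m and z of cap in the frame of tube_mouth below -0.007 m and angle between cap's own z axis and vertical below 0.06 rad and value of joint lever above 0.29 rad), for 0.4 s.
At the end, for the whole second after the job is handed in: The 90 mm cap is at rest on the tube: within 7 mm of its axis, origin at least 7 mm below the rim, level within 0.06 rad; lever below 0.05 rad; offcut at rest in the tray (origin under 40 mm above its underside, within 85 mm along x and 60 mm along y of its middle) (horizontal distance between cap and tube_mouth below 0.007 m and z of cap in the frame of tube_mouth below -0.007 m and angle between cap's own z axis and vertical below 0.06 rad and value of joint lever below 0.05 rad and linear speed of each of cap, offcut below 0.02 m/s and z of offcut in the frame of tray below 0.04 m and x of offcut in the frame of tray between -0.085 and 0.085 m and y of offcut in the frame of tray between -0.06 and 0.06 m); the robot touches nothing.
It fails at once if the lever is pushed (past 0.12 rad) while the cap is not seated on the tube (value of joint lever above 0.12 rad and not (horizontal distance between cap and tube_mouth below 0.007 m and z of cap in the frame of tube_mouth below -0.007 m and angle between cap's own z axis and vertical below 0.06 rad)).
It fails at once if a bystander (other cap, tin, mug, teapot, hammer or wrench) is moved by more than 30 mm (distance of any of cap_small, cap_large, tin, mug, teapot, hammer, wrench from where it was at the start of the episode above 0.03 m).
It also fails if it takes over 69 s, if anything falls off the work surface, if the arm or the gripper's body presses on something with over 40 N, if the wrist force passes 120 N, or if a joint passes its speed limit or range.

## Working session

There is one attempt and no reset: what is moved stays moved. The work goes in short steps, Python scripts to look and compute and a tool call to move; the robot and the scene stay as the last step left them, time stands still between calls to the robot, and variables do not carry over. Pictures are saved under pics/ and viewed, at most 10 in all, crops included, and the job is handed in when it is done.

Besides the shell and the picture viewer there is one more tool, called by a JSON object that holds its "api" and its "payload". jog_arm: Moves the arm, as the interface text tells. Its arguments: {"type":"object","properties":{"plan":{"type":"array"},"squeeze":{"type":"number"}},"required":["plan"]}

```bash
mkdir -p pics; ls
cat > h.py <<'E'
import numpy as np, cv2
from bench import status, camera, order
def pts(c,T=None):
    z=c["z_map"]; v,u=np.mgrid[:480,:640]
    P=np.stack([(u-c["cx"])/c["fx"]*z,(v-c["cy"])/c["fy"]*z,z],-1)
    T=c["world_from_camera"] if T is None else T
    W=P@T[:3,:3].T+T[:3,3]; W[z==0]=np.nan
    return W
def save(c,n): cv2.imwrite("pics/"+n,c["image"][:,:,::-1])
E
python3 - <<'E'
from h import *
s=status.read_state(); print({k:np.round(v,3) for k,v in s.items()})
for n in("top","scene"):
    c=camera(n); save(c,n+"0.png"); np.savez(n+".npz",**c)
    print(n,c["fx"],c["cx"],c["cy"],c["world_from_camera"].round(3).tolist())
E
```

```text
pics
{'time': np.float64(0.0), 'joint_positions': array([ 1.231,  0.333, -0.065,  1.461,  0.022,  1.35 , -0.088]), 'joint_vel': array([-0.   ,  0.   , -0.001,  0.001,  0.   ,  0.   ,  0.002]), 'joint_torque': array([-0.0000e+00, -6.2326e+01,  2.5000e-02, -3.8990e+01, -6.1000e-02,
        4.0000e-02,  0.0000e+00]), 'ee_pos': array([ 0.195, -0.594,  0.222]), 'eef_rot': array([ 0.987,  0.158, -0.   , -0.001]), 'ft_force': array([ 0.05 , -0.292,  0.266]), 'torque': array([ 0.009, -0.02 ,  0.021]), 'grip_force': np.float64(0.0), 'width': np.float64(0.087)}
top 480.245300960274 321.47439332738975 242.47390905548636 [[0.016, -0.996, 0.093, 0.421], [-1.0, -0.016, -0.002, 0.034], [0.003, -0.093, -0.996, 1.154], [0.0, 0.0, 0.0, 1.0]]
scene 552.558142980979 322.8553873883316 239.08066771615316 [[-0.796, 0.458, -0.396, 1.103], [0.606, 0.606, -0.516, 0.775], [0.004, -0.65, -0.76, 1.17], [0.0, 0.0, 0.0, 1.0]]
```

View pics/top0.png

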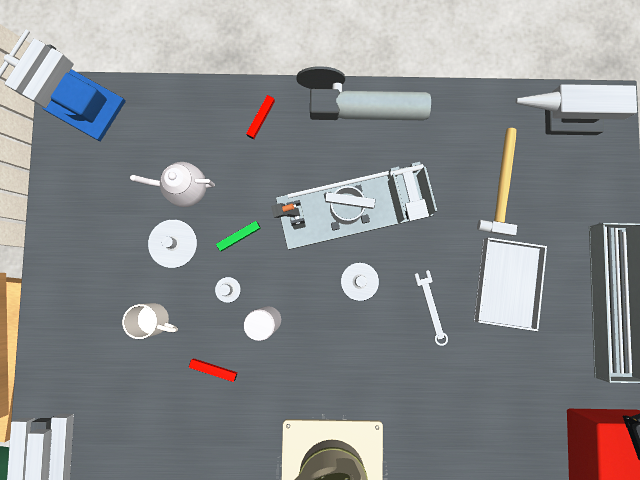

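View pics/scene0.png

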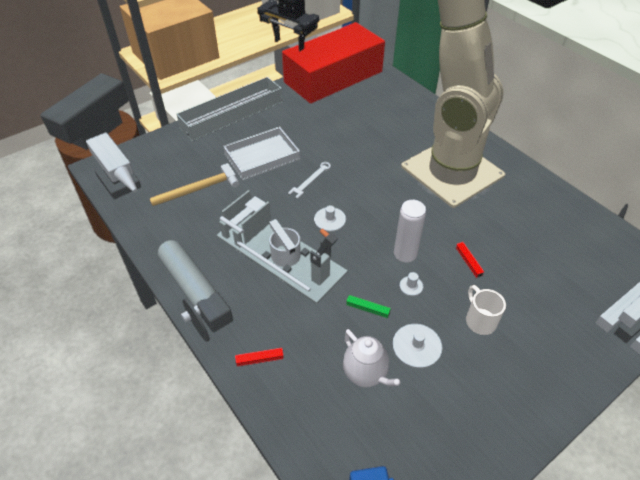

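Top view: three plain caps are visible: (172,243) disc is the biggest, (228,290) the smallest, (360,282) the middle one, so the last should be the 90 mm cap. For the bars, the steel one across the tube is at (350,200); the red ones at (260,117) and (213,370) and the green one at (238,236) are look-alikes. The tray is at (511,285), and the lever at (410,192) between its cheeks. Next I measure and make a confirming crop.

Run:
```python
from h import *
c=dict(np.load("top.npz")); W=pts(c); im=c["image"]
cv2.imwrite("pics/crop1.png",cv2.resize(im[155:305,265:450,::-1],None,fx=4,fy=4,interpolation=cv2.INTER_CUBIC))
Z=W[...,2]
def reg(n,u0,u1,v0,v1,lo,hi,box=True):
    m=np.zeros((480,640),bool); m[v0:v1,u0:u1]=1; m&=(Z>lo)&(Z<hi)
    k,l,st,_=cv2.connectedComponentsWithStats(m.astype(np.uint8)); 
    if k<2: print(n,"none");return
    i=1+st[1:,4].argmax(); p=W[l==i]; r=cv2.minAreaRect((p[:,:2]*1000).astype(np.float32)); cc=cv2.minEnclosingCircle((p[:,:2]*1000).astype(np.float32))
    print(n,len(p),"z",np.median(p[:,2]).round(4),"mean",p[:,:2].mean(0).round(4),"rect",np.round(r[0],1),np.round(r[1],1),round(r[2],1),"circ",np.round(cc[0],1),round(cc[1],1))
reg("capL disc",140,205,210,275,.008,.03); reg("capS disc",205,250,270,310,.008,.03); reg("capM disc",330,390,255,310,.008,.03)
reg("capM stem",330,390,255,310,.045,.07)
reg("plate",270,440,155,255,.006,.02); reg("rim",320,380,175,230,.072,.086); reg("offcut",310,390,175,230,.09,.11)
reg("lever",385,440,155,225,.066,.08); reg("cheeks",385,440,155,225,.088,.105)
reg("tray",465,560,225,340,.025,.05); reg("trayfloor",465,560,225,340,.002,.012)
reg("all tall",270,440,155,255,.11,.3)
reg("tin",235,290,300,350,.15,.2);reg("teapot",150,220,155,215,.1,.2)
```

```text
capL disc 1731 z 0.0156 mean [0.5188 0.386 ] rect [518.8 388. ] [112.8 116.5] 1.2 circ [518.8 387.7] 58.6
capS disc 390 z 0.0159 mean [0.4122 0.2496] rect [412.1 251.3] [58.  58.6] 67.5 circ [411.8 251.8] 30.1
capM disc 1027 z 0.0158 mean [ 0.4358 -0.059 ] rect [435.6 -59.5] [87.2 87.7] 1.1 circ [436.2 -59.4] 44.9
capM stem 101 z 0.0552 mean [ 0.436  -0.0588] rect [436.1 -58.9] [22.8 24.7] 0.6 circ [436.  -59.4] 12.8
plate 4051 z 0.0116 mean [ 0.5988 -0.0165] rect [608.1 -22. ] [129.6 311.9] 13.3 circ [609.3 -19.7] 165.0
rim 100 z 0.0793 mean [ 0.5853 -0.0232] rect [589.6 -23.3] [79.3 34.6] 82.9 circ [606.7 -25.4] 39.6
offcut 471 z 0.0993 mean [ 0.6151 -0.0292] rect [615.6 -29.5] [110.7  20.6] 82.6 circ [612.7 -29.2] 55.4
lever 985 z 0.074 mean [ 0.6408 -0.175 ] rect [ 642.  -172.5] [129.4  78.2] 13.9 circ [ 645.3 -173.7] 70.5
cheeks 147 z 0.0938 mean [ 0.6442 -0.2086] rect [ 645.2 -209. ] [104.5   7.4] 14.5 circ [ 645.1 -208.5] 52.3
tray 868 z 0.0334 mean [ 0.4373 -0.4155] rect [ 436.2 -413.7] [144.2 200.3] 82.6 circ [ 435.6 -413.1] 120.3
trayfloor 3747 z 0.0051 mean [ 0.4353 -0.4198] rect [ 435.6 -419.4] [123.6 190.9] 82.7 circ [ 435.6 -417.4] 111.8
all tall 453 z 0.1828 mean [0.5768 0.1031] rect [578.9 104.6] [50.1 59.1] 14.2 circ [578.6 101.2] 34.4
tin 792 z 0.1792 mean [0.3444 0.1546] rect [343.9 155.6] [62.  60.9] 24.3 circ [343.1 156.6] 31.7
teapot 681 z 0.1133 mean [0.6536 0.3557] rect [656.4 359.3] [66.4 64.8] 2.1 circ [656.3 358.6] 33.6
```

View pics/crop1.png

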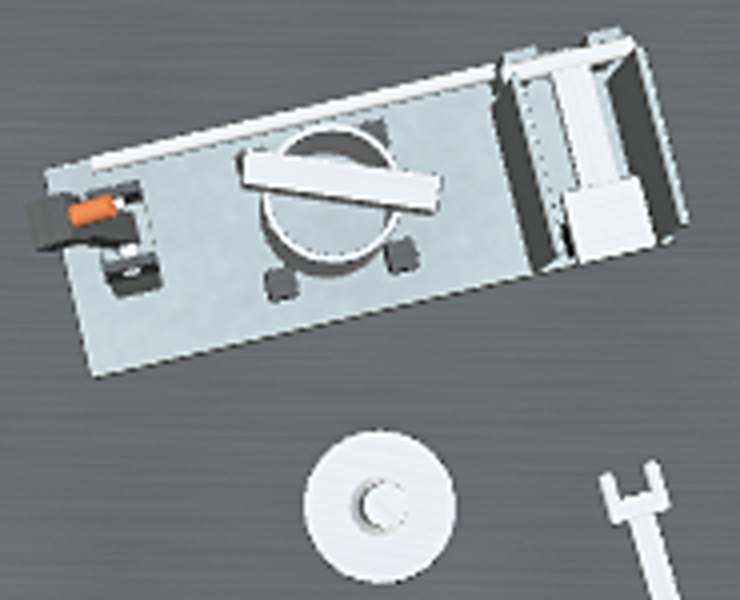

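The crop shows the steel bar lying across the tube rim, with the 90 mm cap (measured 87–90 mm) below it. The lever pad is near top-view px (418,210). Next I fit the tube circle, rig yaw and pad, and write a target-to-shift helper.

```bash
cat >> h.py <<'E'
from scipy.spatial.transform import Rotation as R
def go(x,y,z,yaw):
    "shift (tool mm) and turn (rotvec) to put TCP at x,y,z pointing down with tool y at yaw deg"
    s=status.read_state(); r=R.from_quat(s["eef_rot"]); t=np.radians(yaw)
    Y=np.array([np.cos(t),np.sin(t),0]); Zt=np.array([0,0,-1.]); T=R.from_matrix(np.c_[np.cross(Y,Zt),Y,Zt])
    print("t",round(float(s["time"]),2),"turn",(r.inv()*T).as_rotvec().round(3),"shift",(r.inv().apply(np.array([x,y,z])-s["ee_pos"])*1000).round(1))
E
python3 - <<'E'
from h import *
from scipy.optimize import least_squares
c=dict(np.load("top.npz")); W=pts(c); Z=W[...,2]
m=np.zeros(Z.shape,bool); m[175:235,318:385]=1
p=W[m&(Z>.074)&(Z<.086)][:,:2]
f=least_squares(lambda a:np.abs(np.hypot(*(p-a).T)-.038),[.605,-.025],loss="soft_l1",f_scale=.002); tc=f.x
print("tube",tc.round(4),len(p),"res",np.abs(f.fun).mean().round(4), "resid raw",np.median(np.abs(np.hypot(*(p-tc).T)-.038)).round(4))
for nm,lo,hi,u0,u1,v0,v1 in [("plate",.006,.02,270,440,155,255)]:
    m[:]=0;m[v0:v1,u0:u1]=1;q=W[m&(Z>lo)&(Z<hi)][:,:2]; r=cv2.minAreaRect((q*1000).astype(np.float32)); print(nm,cv2.boxPoints(r).round(0).tolist(),r[2])
m[:]=0;m[198:222,405:432]=1;m&=(Z>.065)&(Z<.08)
q=W[m]; r=cv2.minAreaRect((q[:,:2]*1000).astype(np.float32)); print("pad",r,np.median(q[:,2]))
for th in (12.5,14):
    t=np.radians(th);Rz=np.array([[np.cos(t),-np.sin(t)],[np.sin(t),np.cos(t)]])
    print(th,"pad in rig",(Rz.T@(np.array(r[0])/1000-tc)).round(4))
go(.6156,-.0295,.19,-7.4)
E
```

```text
tube [ 0.6115 -0.026 ] 183 res 0.0029 resid raw 0.0013
plate [[482.0, 112.0], [558.0, -242.0], [765.0, -197.0], [690.0, 156.0]] 12.111392974853516
pad ((605.1857299804688, -187.45291137695312), (51.067806243896484, 57.38588333129883), 13.193807601928711) 0.07462930454164973
12.5 pad in rig [-0.0411 -0.1563]
14 pad in rig [-0.0452 -0.1551]
t 0.1 turn [-1.000e-03 -1.000e-03 -1.125e+00] shift [ 575.8 -404.8   32.3]
```

{"api": "jog_arm", "payload": {"plan": [[0,0,-1.125,576,-405,32,0],[0,0,-1.125,576,-405,32,0],[0,0,-1.125,576,-405,32,0],[0,0,-1.125,576,-405,32,0],[0,0,-1.125,576,-405,32,0],[0,0,-1.125,576,-405,32,0],[0,0,-1.125,576,-405,32,0],[0,0,-1.125,576,-405,32,0],[0,0,-1.125,576,-405,32,0],[0,0,-1.125,576,-405,32,0],[0,0,-1.125,576,-405,32,0],[0,0,-1.125,576,-405,32,0]], "squeeze": 30}}

```text
time: 1.3
ee_pos: [0.554, -0.112, 0.1951]
eef_rot: [0.751, 0.66, -0.0, 0.0]
ft_force: [0.5, -1.5, -0.9]
width: 0.0436
grip_force: 0.0
```

```bash
python3 -c "
from h import *
go(.6156,-.0295,.19,-7.4)"
```

```text
t 1.3 turn [-0.  0. -0.] shift [89.7 50.5  5.1]
```

{"api": "jog_arm", "payload": {"plan": [[0,0,0,70,40,4,0],[0,0,0,70,40,4,0],[0,0,0,70,40,4,0],[0,0,0,70,40,4,0],[0,0,0,70,40,4,0]]}}

```text
time: 1.8
ee_pos: [0.6014, -0.0507, 0.1911]
eef_rot: [0.752, 0.659, -0.001, 0.0]
ft_force: [-0.6, 0.0, 0.3]
width: 0.0435
grip_force: 0.0
```

Run:
```python
from h import *
go(.6156,-.0295,.19,-7.4)
s=status.read_state()
c=camera("wrist"); save(c,"w1.png"); print(c["mount"].round(3).tolist())
T=np.eye(4);T[:3,:3]=R.from_quat(s["eef_rot"]).as_matrix();T[:3,3]=s["ee_pos"]
W=pts(c,T@c["mount"]);Z=W[...,2]
for n,lo,hi in(("off",.093,.107),("rim",.074,.086)):
    m=((Z>lo)&(Z<hi)&(np.hypot(W[...,0]-.612,W[...,1]+.026)<.065)).astype(np.uint8)
    k,l,st,_=cv2.connectedComponentsWithStats(m); q=W[l==1+st[1:,4].argmax()] if n=="off" else W[m>0]
    print(n,len(q),np.median(q[:,2]),cv2.minAreaRect((q[:,:2]*1000).astype(np.float32)),cv2.minEnclosingCircle((q[:,:2]*1000).astype(np.float32)))
```

```text
t 1.8 turn [-0.001  0.001 -0.001] shift [22.9 11.3  1. ]
[[0.001, -0.956, -0.294, 0.08], [1.0, 0.001, 0.001, -0.0], [-0.0, -0.294, 0.956, -0.162], [0.0, 0.0, 0.0, 1.0]]
off 4264 0.10009907230557838 ((616.093017578125, -30.412487030029297), (109.62454986572266, 20.021732330322266), 82.71965789794922) ((616.0405883789062, -30.403831481933594), 55.267730712890625)
rim 1459 0.07985956555536572 ((612.0641479492188, -26.985965728759766), (79.13884735107422, 78.74299621582031), 37.979103088378906) ((611.59375, -20.725370407104492), 45.60854721069336)
```

{"api": "jog_arm", "payload": {"plan": [[0,0,0,23,11.5,20,0],[0,0,0,23,11.5,60,0],[0,0,0,23,11.5,95,0],[0,0,0,23,11.5,107,0],[0,0,0,23,11.5,107,0],[0,0,0,23,11.5,107,-0.8],[0,0,0,23,11.5,107,-0.8],[0,0,0,23,11.5,107,-0.8],[0,0,0,23,11.5,107,-0.8],[0,0,0,23,11.5,107,-0.8]]}}

```text
time: 2.85
ee_pos: [0.6168, -0.0281, 0.0853]
eef_rot: [0.751, 0.66, 0.0, 0.001]
ft_force: [-1.7, -0.2, 6.3]
width: 0.0197
grip_force: 30.0
```

{"api": "jog_arm", "payload": {"plan": [[0,0,0,0,0,-40,-0.8],[0,0,0,0,0,-80,-0.8],[0,0,0,0,0,-110,-0.8],[0,0,0,0,0,-110,-0.8]]}}

```text
time: 3.25
ee_pos: [0.6183, -0.0276, 0.199]
eef_rot: [0.751, 0.66, 0.002, 0.002]
ft_force: [0.4, 0.6, -1.2]
width: 0.0195
grip_force: 30.0
```

```bash
python3 -c "
from h import *
print(status.read_state()['width'],status.read_state()['grip_force'])
go(.436,-.415,.12,-97.4)"
```

```text
0.019496696176109992 29.999114871025085
t 3.25 turn [ 0.005 -0.006  1.571] shift [-407.7 -131.5   77.9]
```

{"api": "jog_arm", "payload": {"plan": [[0,0,1.57,-408,-131,20,-0.8],[0,0,1.57,-408,-131,20,-0.8],[0,0,1.57,-408,-131,20,-0.8],[0,0,1.57,-408,-131,20,-0.8],[0,0,1.57,-408,-131,20,-0.8],[0,0,1.57,-408,-131,20,-0.8],[0,0,1.57,-408,-131,20,-0.8],[0,0,1.57,-408,-131,20,-0.8],[0,0,1.57,-408,-131,20,-0.8],[0,0,1.57,-408,-131,78,-0.8],[0,0,1.57,-408,-131,78,-0.8],[0,0,1.57,-408,-131,78,-0.8]]}}

```text
time: 4.45
ee_pos: [0.4322, -0.4145, 0.1131]
eef_rot: [0.998, -0.065, -0.002, -0.002]
ft_force: [-0.4, 0.9, -1.2]
width: 0.0198
grip_force: 30.0
```

```bash
python3 -c "
from h import *
go(.436,-.415,.013,-97.4)"
```

```text
t 4.45 turn [-0.003  0.005 -0.   ] shift [  4.3   0.3 100.1]
```

{"api": "jog_arm", "payload": {"plan": [[0,0,0,2,0,30,-0.8],[0,0,0,2,0,60,-0.8],[0,0,0,2,0,85,-0.8],[0,0,0,2,0,95,-0.8],[0,0,0,2,0,95,-0.8],[0,0,0,2,0,97,-0.8],[0,0,0,2,0,97,-0.2],[0,0,0,2,0,97,-0.2],[0,0,0,2,0,97,-0.2],[0,0,0,2,0,50,-0.2],[0,0,0,2,0,0,-0.2],[0,0,0,2,0,-60,-0.2]]}}

```text
time: 5.65
ee_pos: [0.4357, -0.4158, 0.1685]
eef_rot: [0.998, -0.064, 0.0, 0.0]
ft_force: [1.0, -0.3, -0.2]
width: 0.0347
grip_force: 0.0
```

Run:
```python
from h import *
go(.436,-.0592,.10,-7)
c=camera("top"); W=pts(c);Z=W[...,2]; m=np.zeros(Z.shape,bool); m[230:335,475:550]=1; m&=(Z>.018)&(Z<.03)
k,l,st,_=cv2.connectedComponentsWithStats(m.astype(np.uint8)); print([(st[i,4],np.round(W[l==i].mean(0),3)) for i in range(1,k) if st[i,4]>30])
```

```text
t 5.65 turn [ 0.    -0.    -1.577] shift [ -45.2 -353.7   68.5]
[(np.int32(104), array([ 0.558, -0.401,  0.025])), (np.int32(153), array([ 0.449, -0.345,  0.024])), (np.int32(34), array([ 0.51 , -0.488,  0.024])), (np.int32(241), array([ 0.422, -0.409,  0.024])), (np.int32(68), array([ 0.365, -0.47 ,  0.024]))]
```

{"api": "jog_arm", "payload": {"plan": [[0,0,-1.577,-45,-354,20,0],[0,0,-1.577,-45,-354,20,0],[0,0,-1.577,-45,-354,20,0],[0,0,-1.577,-45,-354,20,0],[0,0,-1.577,-45,-354,20,0],[0,0,-1.577,-45,-354,20,0],[0,0,-1.577,-45,-354,20,0],[0,0,-1.577,-45,-354,20,0],[0,0,-1.577,-45,-354,20,0],[0,0,-1.577,-45,-354,20,0],[0,0,-1.577,-45,-354,20,0],[0,0,-1.577,-45,-354,20,0.3]]}}

```text
time: 6.9
ee_pos: [0.4366, -0.0591, 0.1465]
eef_rot: [0.748, 0.663, 0.0, 0.0]
ft_force: [0.9, -0.2, 0.6]
width: 0.0468
grip_force: 0.0
```

Run:
```python
from h import *
s=status.read_state()
c=camera("wrist"); T=np.eye(4);T[:3,:3]=R.from_quat(s["eef_rot"]).as_matrix();T[:3,3]=s["ee_pos"]
W=pts(c,T@c["mount"]);Z=W[...,2]
for n,lo,hi,r in(("stem",.05,.06,.03),("disc",.011,.02,.06)):
    q=W[(Z>lo)&(Z<hi)&(np.hypot(W[...,0]-.436,W[...,1]+.059)<r)]
    print(n,len(q),q.mean(0) if len(q) else 0,cv2.minEnclosingCircle((q[:,:2]*1000).astype(np.float32)) if len(q) else 0)
go(.436,-.0592,.022,-7)
c=camera("top"); W=pts(c);Z=W[...,2]; m=np.zeros(Z.shape,bool); m[245:325,485:540]=1; m&=(Z>.018)&(Z<.03)
k,l,st,_=cv2.connectedComponentsWithStats(m.astype(np.uint8)); print([(st[i,4],np.round(W[l==i].mean(0),3)) for i in range(1,k) if st[i,4]>30])
m=np.zeros(Z.shape,bool); m[175:235,318:385]=1
p=W[m&(Z>.074)&(Z<.086)]; print("rim",len(p),cv2.minEnclosingCircle((p[:,:2]*1000).astype(np.float32)))
```

```text
stem 942 [ 0.43652885 -0.05938574  0.05586006] ((436.3037109375, -60.11482238769531), 12.902581214904785)
disc 7374 [ 0.43672087 -0.05729648  0.01628533] ((436.14239501953125, -60.598243713378906), 45.097740173339844)
t 6.95 turn [ 0.001  0.    -0.002] shift [-1.000e-01 -7.000e-01  1.245e+02]
[(np.int32(437), array([ 0.434, -0.415,  0.024])), (np.int32(108), array([ 0.401, -0.475,  0.023]))]
rim 201 ((611.7791137695312, -25.806987762451172), 39.88312530517578)
```

{"api": "jog_arm", "payload": {"plan": [[0,0,0,-0.5,-0.5,40,0.3],[0,0,0,-0.5,-0.5,80,0.3],[0,0,0,-0.5,-0.5,110,0.3],[0,0,0,-0.5,-0.5,124,0.3],[0,0,0,-0.5,-0.5,124,0.3],[0,0,0,-0.5,-0.5,124,-0.8],[0,0,0,-0.5,-0.5,124,-0.8],[0,0,0,-0.5,-0.5,124,-0.8],[0,0,0,-0.5,-0.5,124,-0.8],[0,0,0,-0.5,-0.5,124,-0.8],[0,0,0,-0.5,-0.5,124,-0.8]], "squeeze": 40}}

```text
time: 8.1
ee_pos: [0.4364, -0.0597, 0.0228]
eef_rot: [0.749, 0.663, 0.0, 0.001]
ft_force: [-0.9, -0.1, 5.6]
width: 0.0252
grip_force: 40.0
```

{"api": "jog_arm", "payload": {"plan": [[0,0,0,0,0,-30,-0.8],[0,0,0,0,0,-70,-0.8],[0,0,0,0,0,-120,-0.8],[0,0,0,0,0,-150,-0.8],[0,0,0,0,0,-150,-0.8]]}}

```text
time: 8.6
ee_pos: [0.438, -0.0598, 0.1761]
eef_rot: [0.749, 0.663, 0.002, 0.003]
ft_force: [0.6, -0.7, -2.2]
width: 0.0249
grip_force: 40.0
```

Run:
```python
from h import *
go(.6118,-.0262,.15,13.3)
s=status.read_state();c=camera("wrist"); save(c,"w2.png"); T=np.eye(4);T[:3,:3]=R.from_quat(s["eef_rot"]).as_matrix();T[:3,3]=s["ee_pos"]
W=pts(c,T@c["mount"])-s["ee_pos"]; Z=W[...,2]
q=W[(np.hypot(W[...,0],W[...,1])<.055)&(Z<.003)&(Z>-.015)]; print(len(q)); 
if len(q): 
    print(q.mean(0),cv2.minEnclosingCircle((q[:,:2]*1000).astype(np.float32)))
    A=np.c_[q[:,:2],np.ones(len(q))]; print(np.linalg.lstsq(A,q[:,2],rcond=None)[0])
```

```text
t 8.6 turn [ 0.006  0.002 -0.354] shift [ 54.5 168.3  27.1]
12093
[ 0.00166421  0.01879986 -0.00641661] ((-0.4309034049510956, -0.6533507108688354), 45.224830627441406)
[ 0.00274232 -0.02109841 -0.00602452]
```

View pics/w2.png

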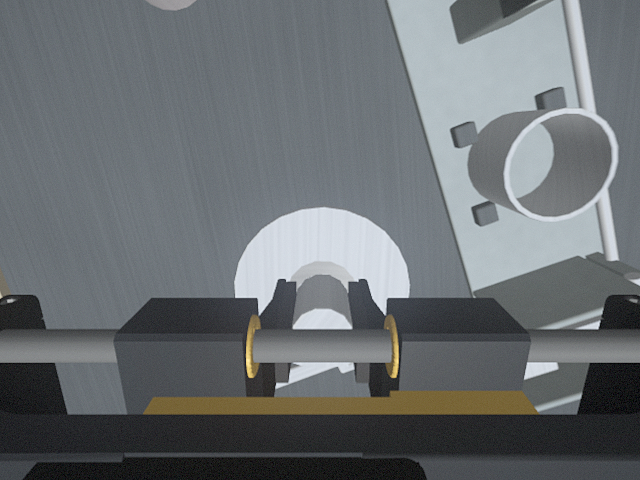

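The wrist view shows the cap held level at (322,285), centred within 1 mm, and the tube mouth clear at (562,163).

{"api": "jog_arm", "payload": {"plan": [[0.005,0.002,-0.35,54.5,168.5,20,-0.8],[0.005,0.002,-0.35,54.5,168.5,20,-0.8],[0.005,0.002,-0.35,54.5,168.5,20,-0.8],[0.005,0.002,-0.35,54.5,168.5,20,-0.8],[0.005,0.002,-0.35,54.5,168.5,20,-0.8],[0.005,0.002,-0.35,54.5,168.5,30,-0.8],[0.005,0.002,-0.35,54.5,168.5,30,-0.8]]}}

```text
time: 9.35
ee_pos: [0.6076, -0.0263, 0.1394]
eef_rot: [0.622, 0.783, -0.002, -0.004]
ft_force: [-1.0, 0.3, -2.4]
width: 0.0249
grip_force: 40.0
```

Run:
```python
from h import *
go(.6120,-.0255,.092,13.3)
s=status.read_state();c=camera("wrist"); T=np.eye(4);T[:3,:3]=R.from_quat(s["eef_rot"]).as_matrix();T[:3,3]=s["ee_pos"]
W=pts(c,T@c["mount"]); Z=W[...,2]
q=W[(np.hypot(W[...,0]-.612,W[...,1]+.026)<.055)&(Z<.145)&(Z>.13)]; print(len(q),s["ee_pos"],cv2.minEnclosingCircle((q[:,:2]*1000).astype(np.float32)))
p=W[(np.hypot(W[...,0]-.612,W[...,1]+.026)<.05)&(Z<.085)&(Z>.075)]; print(len(p))
```

```text
t 9.35 turn [-0.009 -0.004 -0.004] shift [-0.4  4.9 47.3]
12179 [ 0.60760647 -0.0263218   0.13936914] ((607.0210571289062, -26.94831085205078), 45.2244987487793)
496
```

{"api": "jog_arm", "payload": {"plan": [[0,0,0,0,0,10,-0.8],[0,0,0,0,0,10,-0.8],[0,0,0,0,0,10,-0.8]]}}

```text
time: 9.7
ee_pos: [0.6094, -0.0263, 0.1323]
eef_rot: [0.622, 0.783, -0.001, -0.002]
ft_force: [0.3, -0.0, -4.2]
width: 0.0249
grip_force: 40.0
```

```bash
python3 -c "
from h import *
go(.6122,-.0252,.092,13.3)"
```

```text
t 9.7 turn [-0.005 -0.002 -0.004] shift [ 0.3  3.2 40.2]
```

{"api": "jog_arm", "payload": {"plan": [[0,0,0,0,2.5,10,-0.8],[0,0,0,0,2.5,20,-0.8],[0,0,0,0,2.5,27,-0.8],[0,0,0,0,2.5,32,-0.8],[0,0,0,0,2.5,36,-0.8],[0,0,0,0,2.5,38,-0.8],[0,0,0,0,2.5,38,-0.8],[0,0,0,0,2.5,38,-0.8]]}}

```text
time: 10.5
ee_pos: [0.6122, -0.0253, 0.0946]
eef_rot: [0.622, 0.783, -0.001, -0.002]
ft_force: [1.2, -0.9, -3.2]
width: 0.0248
grip_force: 40.0
```

{"api": "jog_arm", "payload": {"plan": [[0,0,0,0,0,2,-0.8],[0,0,0,0,0,2,-0.8],[0,0,0,0,0,2,0],[0,0,0,0,0,2,0],[0,0,0,0,0,2,0.2],[0,0,0,0,0,2,0.2],[0,0,0,0,0,-30,0.2],[0,0,0,0,0,-70,0.2],[0,0,0,0,0,-90,0.2],[0,0,0,0,0,-90,0.2],[0,0,0,0,0,-90,-1],[0,0,0,0,0,-90,-1]]}}

```text
time: 11.7
ee_pos: [0.6118, -0.0256, 0.183]
eef_rot: [0.622, 0.783, -0.001, -0.003]
ft_force: [0.2, -0.2, 0.5]
width: 0.0432
grip_force: 0.0
```

Run:
```python
from h import *
s=status.read_state();c=camera("wrist"); save(c,"w3.png");T=np.eye(4);T[:3,:3]=R.from_quat(s["eef_rot"]).as_matrix();T[:3,3]=s["ee_pos"]
W=pts(c,T@c["mount"]); Z=W[...,2]
q=W[(np.hypot(W[...,0]-.612,W[...,1]+.026)<.055)&(Z<.1)&(Z>.076)]; print(len(q),np.median(q[:,2]),cv2.minEnclosingCircle((q[:,:2]*1000).astype(np.float32)))
print(np.linalg.lstsq(np.c_[q[:,:2],np.ones(len(q))],q[:,2],rcond=None)[0])
C=W[(np.hypot(W[...,0]-.605,W[...,1]+.187)<.02)]; print(len(C),np.nanmedian(C,0) if len(C) else 0)
t=np.radians(13.3);x,y=.612-.042*np.cos(t)-.15*-np.sin(t)*-1*-1,0
M=np.array([[np.cos(t),-np.sin(t)],[np.sin(t),np.cos(t)]]); print("pad pred",np.array([.612,-.026])+M@[-.042,-.15])
go(.605,-.183,.12,13.3)
```

```text
9245 0.08626070796899504 ((611.7415771484375, -25.914031982421875), 44.92634582519531)
[-9.35022209e-05 -8.30190228e-04  8.64744944e-02]
410 [ 0.6019945  -0.17559691  0.07548099]
pad pred [ 0.60563395 -0.18163892]
t 11.75 turn [-0.006 -0.003 -0.004] shift [-152.   -41.8   62.7]
```

View pics/w3.png

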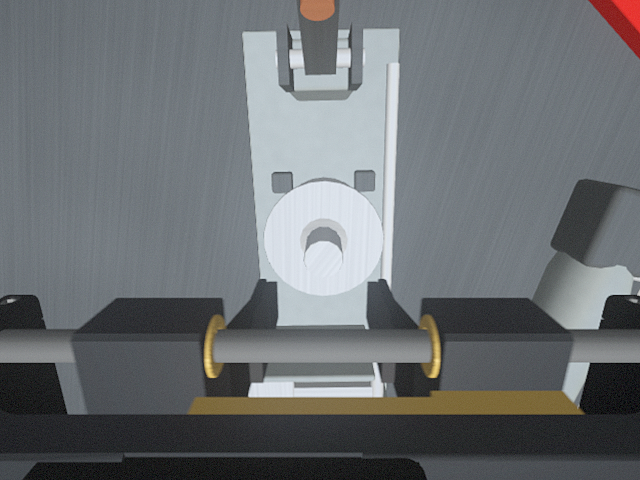

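The cap is seated and level on the tube at (323,237): disc top 86 mm, centred within 1 mm, and clear of the fingers. Now the lever.

{"api": "jog_arm", "payload": {"plan": [[0,0,0,-152,-41.5,0,-1],[0,0,0,-152,-41.5,0,-1],[0,0,0,-152,-41.5,0,-1],[0,0,0,-152,-41.5,0,-1],[0,0,0,-152,-41.5,0,-1],[0,0,0,-152,-41.5,40,-1],[0,0,0,-152,-41.5,80,-1],[0,0,0,-152,-41.5,80,-1],[0,0,0,-152,-41.5,80,-1]]}}

```text
time: 12.65
ee_pos: [0.6061, -0.181, 0.1045]
eef_rot: [0.621, 0.784, -0.001, -0.003]
ft_force: [0.4, 0.1, 1.7]
width: 0.0005
grip_force: 0.0
```

Run:
```python
from h import *
go(.6055,-.182,.078,13.3); print(status.read_state()["width"])
c=camera("top"); W=pts(c);Z=W[...,2]
# cheeks (z~.095) and pad rows around lever, in rig frame
t=np.radians(13.3);M=np.array([[np.cos(t),-np.sin(t)],[np.sin(t),np.cos(t)]])
r=(W[...,:2]-[.612,-.026])@M
c0=dict(np.load("top.npz"));W=pts(c0);Z=W[...,2];r=(W[...,:2]-[.612,-.026])@M
for lo,hi in((.090,.098),(.07,.079)):
    q=r[(Z>lo)&(Z<hi)&(r[...,1]<-.1)&(r[...,1]>-.21)&(np.abs(r[...,0])<.08)]
    h,e=np.histogram(q[:,1],np.arange(-.21,-.09,.006)); print(lo,list(zip(e.round(3).tolist(),h.tolist())))
q=r[(Z>.07)&(Z<.079)&(np.abs(r[...,1]+.15)<.02)]; h,e=np.histogram(q[:,0],np.arange(-.09,.08,.006)); print(list(zip(e.round(3).tolist(),h.tolist())))
```

```text
t 12.65 turn [-0.005 -0.004 -0.002] shift [-0.9 -0.7 26.5]
0.0004522673326955352
0.09 [(-0.21, 0), (-0.204, 0), (-0.198, 0), (-0.192, 48), (-0.186, 83), (-0.18, 0), (-0.174, 0), (-0.168, 0), (-0.162, 0), (-0.156, 0), (-0.15, 0), (-0.144, 0), (-0.138, 0), (-0.132, 0), (-0.126, 0), (-0.12, 52), (-0.114, 75), (-0.108, 0), (-0.102, 0)]
0.07 [(-0.21, 0), (-0.204, 0), (-0.198, 0), (-0.192, 5), (-0.186, 55), (-0.18, 17), (-0.174, 53), (-0.168, 63), (-0.162, 117), (-0.156, 133), (-0.15, 136), (-0.144, 139), (-0.138, 60), (-0.132, 56), (-0.126, 17), (-0.12, 11), (-0.114, 43), (-0.108, 0), (-0.102, 0)]
[(-0.09, 0), (-0.084, 0), (-0.078, 0), (-0.072, 25), (-0.066, 47), (-0.06, 46), (-0.054, 48), (-0.048, 45), (-0.042, 44), (-0.036, 44), (-0.03, 35), (-0.024, 27), (-0.018, 25), (-0.012, 24), (-0.006, 29), (0.0, 25), (0.006, 25), (0.012, 23), (0.018, 25), (0.024, 27), (0.03, 20), (0.036, 25), (0.042, 50), (0.048, 28), (0.054, 4), (0.06, 0), (0.066, 0), (0.072, 0)]
```

{"api": "jog_arm", "payload": {"plan": [[0,0,0,-1.5,-6,10,-1],[0,0,0,-1.5,-6,22,-1],[0,0,0,-1.5,-6,32,-1],[0,0,0,-1.5,-5,38,-1],[0,0,0,-1.5,-4,44,-1],[0,0,0,-1.5,-3,50,-1],[0,0,0,-1.5,-2,55,-1],[0,0,0,-1.5,-2,58,-1],[0,0,0,-1.5,-2,60,-1],[0,0,0,-1.5,-2,60,-1]]}}

```text
time: 13.7
ee_pos: [0.604, -0.1852, 0.0452]
eef_rot: [0.622, 0.783, -0.001, -0.002]
ft_force: [-7.5, -0.5, 14.4]
width: 0.0005
grip_force: 8.0
```

{"api": "jog_arm", "payload": {"plan": [[0,0,0,0,0,2,-1],[0,0,0,0,0,3,-1],[0,0,0,0,0,4,-1],[0,0,0,0,0,4,-1]]}}

```text
time: 14.1
ee_pos: [0.6043, -0.1853, 0.0441]
eef_rot: [0.622, 0.783, -0.002, -0.002]
ft_force: [-18.9, 1.3, 38.9]
width: 0.0006
grip_force: 21.8
```

{"api": "jog_arm", "payload": {"plan": [[0,0,0,0,0,-1.5,-1],[0,0,0,0,0,-1.5,-1],[0,0,0,0,0,-1.5,-1],[0,0,0,0,0,-1.5,-1],[0,0,0,0,0,-1.5,-1],[0,0,0,0,0,-1.5,-1],[0,0,0,0,0,-1.5,-1],[0,0,0,0,0,-1.5,-1],[0,0,0,0,0,-1.5,-1],[0,0,0,0,0,-1.5,-1]]}}

```text
time: 15.1
ee_pos: [0.6042, -0.1853, 0.0445]
eef_rot: [0.622, 0.783, -0.002, -0.002]
ft_force: [-14.4, 1.1, 30.6]
width: 0.0004
grip_force: 16.6
```

{"api": "jog_arm", "payload": {"plan": [[0,0,0,0,0,-6,-1],[0,0,0,0,-2,-14,-1],[0,0,0,0,-4,-24,-1],[0,0,0,0,-5,-36,-1],[0,0,0,0,-5,-60,-1],[0,0,0,0,-5,-100,-1],[0,0,0,0,-5,-140,-1],[0,0,0,0,-5,-140,-1],[0,0,0,-200,-5,-140,-1],[0,0,0,-200,-5,-140,-1],[0,0,0,-200,-5,-140,-1],[0,0,0,-200,-5,-140,-1]]}}

```text
time: 16.3
ee_pos: [0.6451, -0.3826, 0.1803]
eef_rot: [0.622, 0.783, -0.001, -0.003]
ft_force: [0.9, 0.5, 0.1]
width: 0.0001
grip_force: 0.0
```

{"api": "jog_arm", "payload": {"plan": [[0,0,0,0,0,0,-1],[0,0,0,0,0,0,-1],[0,0,0,0,0,0,-1],[0,0,0,0,0,0,-1],[0,0,0,0,0,0,-1]]}}

```text
time: 16.8
ee_pos: [0.6454, -0.3796, 0.1816]
eef_rot: [0.621, 0.783, -0.001, -0.002]
ft_force: [0.1, 0.2, 0.1]
width: 0.0006
grip_force: 0.0
```

Run:
```python
from h import *
c=camera("top"); W=pts(c);Z=W[...,2];save(c,"top9.png")
q=W[(np.hypot(W[...,0]-.612,W[...,1]+.026)<.055)&(Z<.1)&(Z>.076)]; print(len(q),np.median(q[:,2]),cv2.minEnclosingCircle((q[:,:2]*1000).astype(np.float32)),np.linalg.lstsq(np.c_[q[:,:2],np.ones(len(q))],q[:,2],rcond=None)[0])
p=np.array([.599,-.183]); C=W[np.hypot(W[...,0]-p[0],W[...,1]-p[1])<.012]; print("pad z",len(C),np.nanmedian(C[:,2]) if len(C) else 0)
```

```text
1100 0.08561348160088356 ((611.092041015625, -24.830303192138672), 44.94324493408203) [-0.00265567  0.00019909  0.08733812]
pad z 86 0.0748173662253625
```

View pics/top9.png

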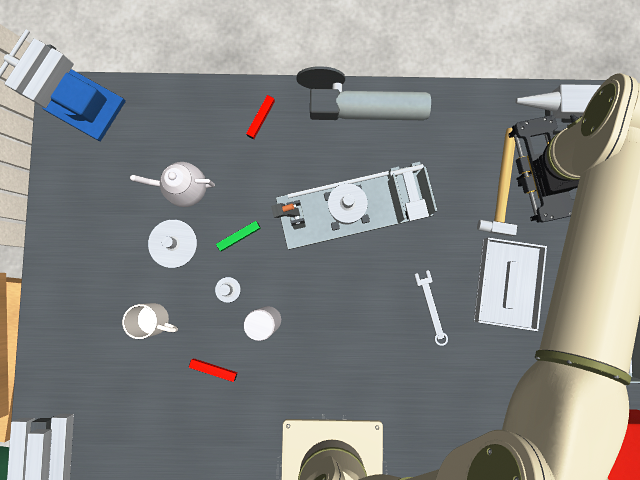

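The cap is seated at (347,203), the lever is back up with its pad at 75 mm, and the offcut is in the tray at (511,284). Nothing else has moved and the arm is clear.

```bash
python3 -c "
from bench import order; print(order.close_job())"
```

```text
the job is handed in; nothing more can be done
None
```

The job is handed in at about 17 s on the robot's clock, with no verdict shown: the offcut is in the scrap tray, the 90 mm cap is seated level on the tube, and the lever was held on its stop for about 1 s and has sprung back up.

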